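Clear the syringe driver and set its carriage to the mark

ROBOT

A 6-joint arm with a two-finger parallel gripper is mounted at the origin on a cart in front of the work surface, level with it; the furniture and walls round the work are solid. World frame = base frame: x ahead of the robot, y to its left, z up, the work surface at z = 0. Lengths are in m, angles in rad, forces in N, time in s.
With the tool pointing down it reaches from about 0.35 to 0.975 m from the base axis. Payload 4.9 kg.
Tool frame: the origin (TCP) lies at the very end of the fingers, on their centre line; the grasp point (between the pads) lies 19 mm behind it (ctrl.grasp_offset is the distance from the TCP to the grasp point, in m); y points along the fingers, z is the direction in which the jaws open and shut, and the axes are right-handed (so a half turn about y gives the same grasp; the last joint's range is limited). The gripper opens to 85 mm and grips with 20 to 120 N. Pads are 22 mm wide; open, the fingers measure 114 mm over their backs; the gripper's body (76 mm by 85 mm) begins 54 mm behind the grasp point. The pads swing forward as they close: fully open they stand 13 mm farther back than shut.
Start: joints at [-1.346, 0.053, 1.613, -0, 1.476, -0.119], TCP at [0.211, -0.588, 0.231] pointing down, gripper open.
Joint ranges: [-3.01, 3.01], [-1.01, 2.22], [0.06, 2.58], [-1.02, 4.17], [0.09, 2.62], [-3.14, 3.14]. Speed limits (rad/s): [2.57, 2.57, 3.14, 3.14, 3.14, 3.14].

INTERFACE

Orientations are given as a rotation vector (axis times angle).
In Python, from station import ctrl, eyes, finish_job, find_in, regions_of, pinpoint gives the robot as it stands.
- The arm moves only by the tool play_rows, never from a script. Its argument "moves" is a list of rows, each an object of numbers: "x", "y", "z": the shift along the world's x, y, z in cm; "turn": the turn about the world's z in degrees; "jaw": the finger opening in cm, from 0 to 8.54. A call has 1 to 8 rows; each row shifts and turns the commanded pose from where the row before left it; what a row does not reach is not made up. A row lasts 1/12 s, in which the tool goes at most 41.7 mm and 7.16 degrees, less where a joint would pass 70% of its speed; a pose out of reach is approached as far as the arm can. A call is refused whole if a number of a shift passes 4.17 or a number of a turn 7.16, either way. A call with a gripper value outside its range is refused whole. The fingers move at their own pace and stop on an object; "squeeze" is the grip in N (left out, the last holds). Time passes only in rows, so rows that do not move let the fingers close. It gives the time, the measured TCP pose, the force and the opening at its end, in the units of the state.
- ctrl.get_obs(): the state, without advancing time (a new reading comes with each control period).
- eyes.get_image(name): name is "scene" or "top" or "wrist"; returns a dict with "img" (384x512x3 uint8, red, green, blue), "camera_matrix" (3x3 intrinsics, pixels), "D" ([k1, k2, p1, p2, k3] as OpenCV has them; the pictures are not rectified), "cam_to_world" (4x4, takes a point from camera to world coordinates). Camera axes: x right, y up, looking along -z (the intrinsics and any distortion apply to the point x, -y, -z); pixel columns grow to the right and rows downward; lengths in m; the calibration is good to about 2 mm. A picture is of the moment at which its call begins. There is no depth.
- finish_job(): hands the job in, once; it reports no verdict.
Trained networks look in the newest picture that a camera, given by its name, has taken for a name from the list of things; names that differ only in an ending like _2 or _b are one class to them, and where a whole thing is asked for, a point or a joint stands for the part that bears it (a point fixed in the world has none). Each returns a list of dicts, best first, with "score" (0 to 1); they miss things now and then, are a little off and sometimes report something else, mostly with a low value. They report only what shows in the picture. A call takes as long as a camera call.
- find_in(camera, query): "point" ([column, row] in pixels, amid what is visible of it).
- regions_of(camera, query): "pixels" (384x512 bool, what is visible of it) and "point" ([column, row] in pixels, amid what is visible of it).
- pinpoint(camera, query): "point" ([column, row] in pixels: a listed point, or the origin of a listed thing).
The state is a dict: "t": time; "q": joint angles; "dq": joint speeds; "effort": joint torques, N m; "tool_pos": TCP position; "tool_rot": TCP orientation; "contact_force": force on the tool from outside, world axes, zero at the start; "wrist_torque": the same for the moment, N m; "opening": finger opening in m.
Only numpy, scipy, OpenCV 4.12 (cv2) and the standard library are available. Lean on these libraries where they do the work, as an engineer would, in place of code of your own. Each camera call takes 0.05 s, during which the arm holds its last target.

TASK

A used syringe has been left lying on the bed of the bench syringe driver: lift it off and lay it flat in the steel tray. Only then nudge the stiff carriage along the bed in small taps until its pointer stands opposite the tip of the marker clip, within 3 mm and never past the tip by more than that. Leave the bottles round the driver where they stand.

Things in the scene. Friction and masses are not known exactly. Their poses are not given: they have to be found in the camera images.
- driver: Fixed bench syringe driver: white base 126 mm wide (its x), 360 mm long (its y); bed top 16 mm, two flat guide strips (x = -40, +40 mm) 19 mm above the worktop. Grey end blocks, 34 mm high, inner faces at y = -168 and +168 mm. Origin: centre of the underside. +y runs from the carriage's start end to the far end; +x points away from the robot at yaw 0. Turned up to 0.45 rad.
- carriage (a joint): Travel of the carriage along driver +y, m, 0 to 0.185. Plain grey block 92 x 92 mm in plan, centred on driver x = 0, underside 18 and top 48 mm above the worktop; centre at driver y = -67 mm + travel. Push its flat rear (-y) face, 46 mm behind the centre. Starts at 0 to 20 mm, with 55 mm of free bed behind it; must go 35 to 105 mm in +y. Dry friction about 6 N: stays where left.
- index (a point): Tip of the carriage's small steel pointer: on the side of the carriage at driver x = -51.5 mm, middle of its length, 32 mm above the worktop. Moves with the carriage, axes as the driver's.
- mark_tip (a point): Tip of the marker clip, a small grey clip with a steel point fixed on the driver's border at driver x about -53 mm, tip 32 mm above the worktop, clip standing at most 35 mm above the worktop. Axes as the driver's. The pointer is on the mark when both have the same driver y. The clip does not move in the run.
- syringe: Disposable clear syringe, 12 g, 120 mm long (its y), lying in front of the carriage. Round barrel 14 mm across from y = -38 to +28 mm, its axis 11 mm above the underside; flat ears 27 mm wide and 22 mm high at y = +31 mm; plunger with thumb disc to y = +60; capped nozzle to y = -60 mm. Grip the barrel. Origin: centre of the underside, on the bed. Turned up to 0.2 rad to the driver.
- tray: Shallow open steel tray, fixed on the worktop to the right, 104 mm (its x) by 172 mm (its y) outside, rim 22 mm high, walls and floor 3 mm. Origin: centre of the underside.
- rinse_bottle: Tall white rinse bottle with a nozzle, 55 mm diameter, 279 mm high, standing behind the driver. Origin: centre of the underside. Bystander.
- pump_bottle: Tall pump spray bottle, 70 mm diameter, 320 mm high, standing behind the driver. Origin: centre of the underside. Bystander.
- brown_bottle: Brown bottle with white cap, 44 mm diameter, 90 mm high, near the driver's far end. Origin: centre of the underside. Bystander.
- small_bottle: Small brown bottle with white cap, 36 mm diameter, 75 mm high, near the driver's far end. Origin: centre of the underside. Bystander.

How it is judged:
By the outcome, as a careful person would: the job done as asked, in the order asked, and still so for the second after the job is handed in, with the robot touching nothing.
It also fails if it takes over 64 s, if anything falls off the work surface, if the arm or the gripper's body presses on something with over 40 N, if the wrist force passes 120 N, or if a joint passes its speed limit or range.

## Working session

There is one attempt and no reset: what is moved stays moved. The work goes in short steps, Python scripts to look and compute and a tool call to move; the robot and the scene stay as the last step left them, time stands still between calls to the robot, and variables do not carry over. Pictures are saved under pics/ and viewed, and the job is handed in when it is done.

Besides the shell and the picture viewer there is one more tool, called after "Request:" by a JSON object that holds its "method" and its "body", one argument or row to a line. play_rows: Moves the arm, as the interface text tells. Its arguments: {"type":"object","properties":{"moves":{"type":"array"},"squeeze":{"type":"number"}},"required":["moves"]}

```bash
ls; mkdir -p pics; cat > h.py <<'E'
import numpy as np, cv2
from station import ctrl, eyes, finish_job, find_in, regions_of, pinpoint
def ray(im,p):
    K=np.array(im["camera_matrix"],float);D=np.array(im["D"],float);T=np.array(im["cam_to_world"])
    u=cv2.undistortPoints(np.array([[p]],float),K,D)[0,0]
    d=T[:3,:3]@np.array([u[0],-u[1],-1.0]); return T[:3,3],d
def at(im,p,z):
    o,d=ray(im,p); return o+d*(z-o[2])/d[2]
def proj(im,P):
    T=np.linalg.inv(np.array(im["cam_to_world"]));P=np.atleast_2d(P)
    c=P@T[:3,:3].T+T[:3,3]; c=c*[1,-1,-1]
    return cv2.projectPoints(c,np.zeros(3),np.zeros(3),np.array(im["camera_matrix"],float),np.array(im["D"],float))[0][:,0]
def save(im,n,s=1.5):
    cv2.imwrite("pics/"+n,cv2.resize(cv2.cvtColor(im["img"],cv2.COLOR_RGB2BGR),None,fx=s,fy=s))
E
python3 - <<'E'
from h import *
np.set_printoptions(precision=4,suppress=True)
o=ctrl.get_obs();print(o,ctrl.grasp_offset)
Z=dict(driver=0,index=.032,mark_tip=.032,syringe=.016,tray=0,carriage=.03,rinse_bottle=0,pump_bottle=0,brown_bottle=0,small_bottle=0)
for c in("top","scene"):
    im=eyes.get_image(c);save(im,c+"0.png");print(c,np.array(im["cam_to_world"])[:3,3])
    for q,z in Z.items():
        for r in pinpoint(c,q)[:2]: print(c,q,round(r["score"],2),np.array(r["point"]),at(im,r["point"],z))
E
```

```text
pics
{'t': 0.0, 'q': array([-1.346 ,  0.0534,  1.6143, -0.    ,  1.476 , -0.119 ]), 'dq': array([ 0.0002,  0.0006,  0.0001, -0.0002, -0.0017,  0.    ]), 'effort': array([ -0.0011, -39.3684, -37.0177,  -0.0002,   0.0071,   0.    ]), 'tool_pos': array([ 0.2105, -0.5878,  0.23  ]), 'tool_rot': array([-0.3534,  2.0369, -2.0326]), 'contact_force': array([-0.3189, -0.399 ,  0.0617]), 'wrist_torque': array([-0.049 , -0.0139, -0.0093]), 'opening': 0.08525160789435114} 0.0187
top [0.3829 0.0513 1.5541]
top driver 0.87 [223.1 215.8] [0.537  0.1356 0.    ]
top index 0.83 [245.8 227.2] [0.4979 0.059  0.032 ]
top syringe 0.67 [196.4 218.3] [0.5254 0.2229 0.016 ]
top syringe 0.37 [223.6 218.9] [0.5252 0.1328 0.016 ]
top tray 0.63 [345.4 242.1] [ 0.4558 -0.2745  0.    ]Traceback (most recent call last):
  File "<stdin>", line 8, in <module>
ValueError: it knows: brown_bottle, driver, index, mark_tip, pump_bottle, rinse_bottle, small_bottle, syringe, tray
```

```bash
python3 - <<'E'
from h import *
np.set_printoptions(precision=4,suppress=True)
Z=dict(driver=0,index=.032,mark_tip=.032,syringe=.016,tray=0,rinse_bottle=0,pump_bottle=0,brown_bottle=0,small_bottle=0)
for c in("top","scene"):
    im=eyes.get_image(c);save(im,c+"1.png");print(c,np.array(im["cam_to_world"])[:3,3])
    for q,z in Z.items():
        for r in pinpoint(c,q)[:2]: print(c,q,round(r["score"],2),np.array(r["point"]),at(im,r["point"],z))
im=eyes.get_image("top");cv2.imwrite("pics/topz.png",cv2.resize(cv2.cvtColor(im["img"],cv2.COLOR_RGB2BGR)[150:290,140:300],None,fx=4,fy=4,interpolation=cv2.INTER_CUBIC))
E
```

```text
top [0.3829 0.0513 1.5541]
top driver 0.7 [224.4 214.6] [0.5411 0.1314 0.    ]
top driver 0.55 [346.9 244.4] [ 0.4481 -0.2795  0.    ]
top index 0.79 [243.5 230.5] [0.487  0.0662 0.032 ]
top syringe 0.43 [193.6 215.4] [0.5348 0.2325 0.016 ]
top tray 0.71 [345.6 243.1] [ 0.4524 -0.2751  0.    ]
top rinse_bottle 0.81 [263.2 173.9] [0.6817 0.0038 0.    ]
top pump_bottle 0.94 [236.6 177.3] [0.6684 0.0934 0.    ]
top brown_bottle 0.75 [195.  187.1] [0.6323 0.233  0.    ]
top small_bottle 0.58 [156.3 219.9] [0.5186 0.3597 0.    ]
scene [ 0.2869 -0.4969  0.6443]
scene driver 0.7 [229.1 188. ] [0.5376 0.1429 0.    ]
scene driver 0.6 [306.3 205.8] [0.684  0.0027 0.    ]
scene index 0.86 [222.1 209.7] [0.4818 0.0508 0.032 ]
scene mark_tip 0.64 [204.1 182.3] [0.4771 0.1569 0.032 ]
scene syringe 0.6 [212.8 169. ] [0.5214 0.2136 0.016 ]
scene syringe 0.36 [280. 182.] [0.6584 0.0917 0.016 ]
scene tray 0.91 [270.5 347.7] [ 0.442  -0.2643  0.    ]
scene rinse_bottle 0.64 [279.4 185.7] [0.6595 0.0948 0.    ]
scene rinse_bottle 0.6 [306.  207.2] [ 0.6808 -0.001   0.    ]
scene pump_bottle 0.6 [277.6 184.1] [0.6582 0.1023 0.    ]
scene pump_bottle 0.44 [203.1 179.5] [0.4885 0.2025 0.    ]
scene brown_bottle 0.57 [245.5 155.2] [0.6341 0.2489 0.    ]
scene small_bottle 0.79 [192.3 146.2] [0.5108 0.3542 0.    ]
```

View pics/top0.png

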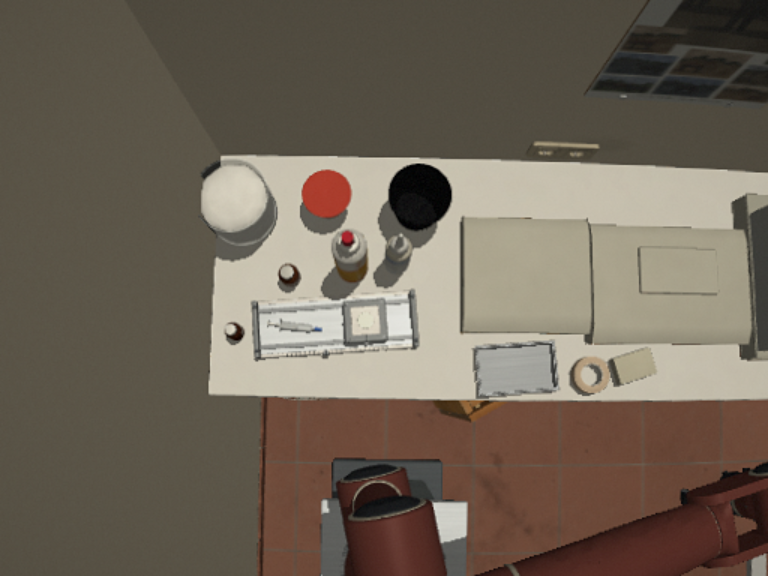

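View pics/scene1.png

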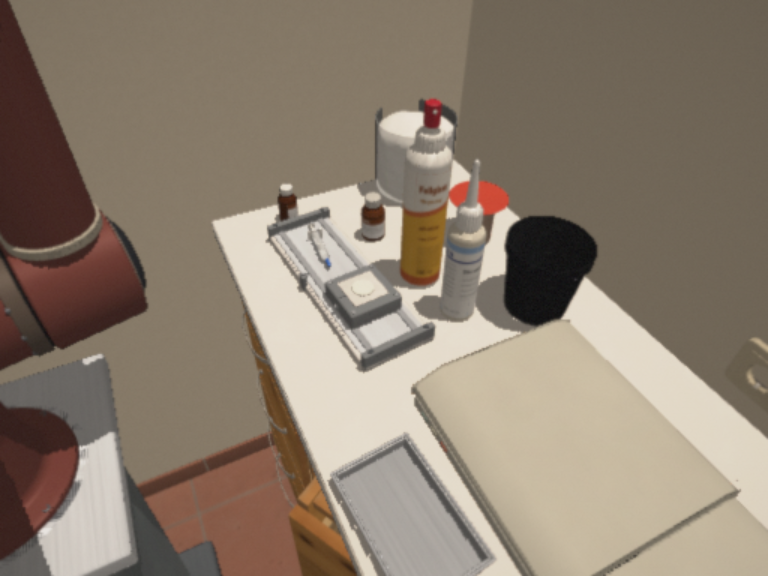

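View pics/topz.png

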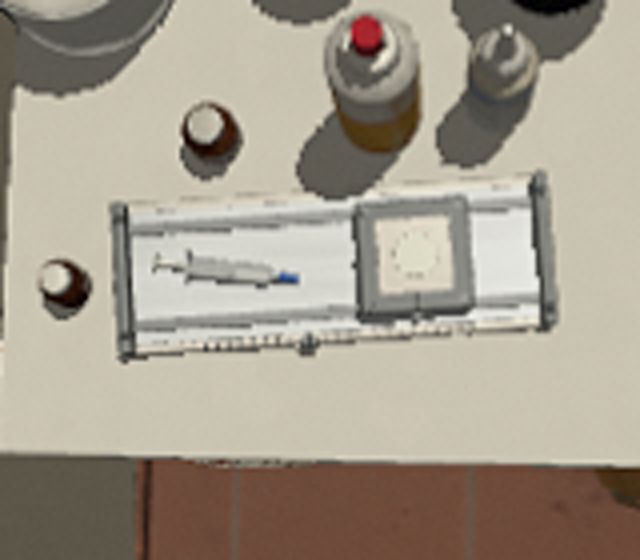

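```bash
python3 - <<'E'
from h import *
from scipy.spatial.transform import Rotation as R
np.set_printoptions(precision=4,suppress=True)
im=eyes.get_image("top")
f=lambda p,z:at(im,[140+(p[0]+.5)/4-.5,150+(p[1]+.5)/4-.5],z)
for n,p,z in[("Fx+",(112,203),.034),("Fx-",(120,360),.034),("Nx+",(545,173),.034),("Nx-",(555,328),.034),("c",(357,205),.048),("c",(468,196),.048),("c",(475,308),.048),("c",(362,318),.048),("mark",(308,335),.032),("idx",(417,318),.032),("ears",(189,262),.027),("nozzle",(298,279),.027),("disc",(157,263),.027)]: print(n,f(p,z))
print(R.from_rotvec(ctrl.get_obs()["tool_rot"]).as_matrix())
w=eyes.get_image("wrist");save(w,"w0.png",1);T=np.array(w["cam_to_world"]);print(T,w["camera_matrix"])
for q in["tray"]:
    for c in("top","scene"):
        im=eyes.get_image(c)
        m=regions_of(c,q)[0]["pixels"].astype(np.uint8)
        b=cv2.boxPoints(cv2.minAreaRect(cv2.findNonZero(m)));print(c,[at(im,x,.022)[:2] for x in b])
E
```

```text
Fx+ [0.581  0.3181 0.034 ]
Fx- [0.4521 0.3064 0.034 ]
Nx+ [ 0.6125 -0.0378  0.034 ]
Nx- [ 0.4852 -0.0473  0.034 ]
c [0.5813 0.1155 0.048 ]
c [0.5904 0.0255 0.048 ]
c [0.4993 0.0184 0.048 ]
c [0.4896 0.1093 0.048 ]
mark [0.476  0.1535 0.032 ]
idx [0.4915 0.0651 0.032 ]
ears [0.5342 0.2535 0.027 ]
nozzle [0.522  0.1633 0.027 ]
disc [0.5328 0.2799 0.027 ]
[[-0.9415 -0.      0.337 ]
 [-0.337   0.0001 -0.9415]
 [-0.     -1.     -0.0001]]
[[ 0.3373  0.8998  0.2768  0.2816]
 [-0.9414  0.3222  0.0998 -0.5636]
 [ 0.0006 -0.2943  0.9557  0.3733]
 [ 0.      0.      0.      1.    ]] [[330.9429   0.     263.7346]
 [  0.     330.9429 188.7424]
 [  0.       0.       1.    ]]
top [array([ 0.4967, -0.1704]), array([ 0.5121, -0.3534]), array([ 0.3953, -0.3608]), array([ 0.3812, -0.1791])]
scene [array([ 0.3765, -0.1799]), array([ 0.511 , -0.1653]), array([ 0.5043, -0.3528]), array([ 0.3927, -0.3529])]
```

Request:
{"method": "play_rows", "body": {
  "moves": [
    {"x": 1.3,"y": 3.4,"turn": 3,"jaw": 8.5},
    {"x": 1.3,"y": 3.4,"turn": 3},
    {"x": 1.3,"y": 3.4,"turn": 3},
    {"x": 1.3,"y": 3.4,"turn": 3},
    {"x": 1.3,"y": 3.4,"turn": 3},
    {"x": 1.3,"y": 3.4,"turn": 3},
    {"x": 1.3,"y": 3.4,"turn": 3},
    {"x": 1.3,"y": 3.4,"turn": 3}
  ]
}}

```text
invalid input
```

Request:
{"method": "play_rows", "body": {
  "moves": [
    {"x": 1.3,"y": 3.4,"turn": 3},
    {"x": 1.3,"y": 3.4,"turn": 3},
    {"x": 1.3,"y": 3.4,"turn": 3},
    {"x": 1.3,"y": 3.4,"turn": 3},
    {"x": 1.3,"y": 3.4,"turn": 3},
    {"x": 1.3,"y": 3.4,"turn": 3},
    {"x": 1.3,"y": 3.4,"turn": 3},
    {"x": 1.3,"y": 3.4,"turn": 3}
  ]
}}

```text
invalid input
```

Request:
{"method": "play_rows", "body": {
  "moves": [
    {"x": 1.3,"y": 3.0,"turn": 3},
    {"x": 1.3,"y": 3.0,"turn": 3},
    {"x": 1.3,"y": 3.0,"turn": 3},
    {"x": 1.3,"y": 2.5,"turn": 3},
    {"x": 1.3,"y": 2.5,"turn": 3},
    {"x": 1.3,"y": 2,"turn": 2},
    {"x": 0}
  ]
}}

```text
invalid input
```

Request:
{"method": "play_rows", "body": {
  "moves": [
    {"x": 1.3,"y": 3.4,"z": 0,"turn": 3,"jaw": 8.5}
  ]
}}

```text
t: 1.73
tool_pos: [0.2219, -0.5574, 0.2306]
tool_rot: [-0.401, 2.005, -2.007]
contact_force: [0.2, 2.2, 0.0]
opening: 0.085
```

Request:
{"method": "play_rows", "body": {
  "moves": [
    {"x": 1.3,"y": 3.4,"z": 0,"turn": 3,"jaw": 8.5},
    {"x": 1.3,"y": 3.4,"z": 0,"turn": 3,"jaw": 8.5},
    {"x": 1.3,"y": 3.4,"z": 0,"turn": 3,"jaw": 8.5},
    {"x": 1.3,"y": 3.4,"z": 0,"turn": 3,"jaw": 8.5},
    {"x": 1.3,"y": 3.4,"z": 0,"turn": 3,"jaw": 8.5},
    {"x": 1.3,"y": 3.4,"z": 0,"turn": 3,"jaw": 8.5},
    {"x": 1.3,"y": 3.4,"z": 0,"turn": 3,"jaw": 8.5},
    {"x": 1.3,"y": 3.4,"z": 0,"turn": 3,"jaw": 8.5}
  ]
}}

```text
t: 2.4
tool_pos: [0.3279, -0.2808, 0.2315]
tool_rot: [-0.752, 1.738, -1.74]
contact_force: [1.1, -0.2, -0.5]
opening: 0.0851
```

Request:
{"method": "play_rows", "body": {
  "moves": [
    {"x": 1.3,"y": 3.4,"z": 0,"turn": 3,"jaw": 8.5},
    {"x": 1.3,"y": 3.4,"z": 0,"turn": 3,"jaw": 8.5},
    {"x": 1.3,"y": 3.4,"z": 0,"turn": 3,"jaw": 8.5},
    {"x": 1.3,"y": 3.4,"z": 0,"turn": 3,"jaw": 8.5},
    {"x": 1.3,"y": 3.4,"z": 0,"turn": 3,"jaw": 8.5},
    {"x": 1.3,"y": 3.4,"z": 0,"turn": 3,"jaw": 8.5},
    {"x": 1.3,"y": 3.4,"z": 0,"turn": 3,"jaw": 8.5},
    {"x": 1.3,"y": 3.4,"z": 0,"turn": 3,"jaw": 8.5}
  ]
}}

```text
t: 3.07
tool_pos: [0.432, -0.0086, 0.2317]
tool_rot: [-1.031, 1.45, -1.452]
contact_force: [0.2, -0.8, -0.3]
opening: 0.0853
```

Request:
{"method": "play_rows", "body": {
  "moves": [
    {"x": 1.3,"y": 3.4,"z": 0,"turn": 3,"jaw": 8.5},
    {"x": 1.3,"y": 3.4,"z": 0,"turn": 3,"jaw": 8.5},
    {"x": 1.3,"y": 3.4,"z": 0,"turn": 3,"jaw": 8.5},
    {"x": 1.3,"y": 3.4,"z": 0,"turn": 3,"jaw": 8.5},
    {"x": 1.3,"y": 3.0,"z": 0,"turn": 2,"jaw": 8.5},
    {"x": 1.3,"y": 2.0,"z": 0,"turn": 0,"jaw": 8.5},
    {"x": 0.5,"y": 1.0,"z": 0,"turn": 0,"jaw": 8.5},
    {"x": 0,"y": 0,"z": 0,"turn": 0,"jaw": 8.5}
  ]
}}

```text
t: 3.73
tool_pos: [0.5151, 0.1871, 0.2311]
tool_rot: [-1.165, 1.276, -1.275]
contact_force: [0.6, -0.5, -0.3]
opening: 0.0848
```

```bash
python3 - <<'E'
from h import *
from scipy.spatial.transform import Rotation as R
np.set_printoptions(precision=4,suppress=True)
o=ctrl.get_obs();print(o["t"],o["tool_pos"],R.from_rotvec(o["tool_rot"]).as_matrix()[:,2])
im=eyes.get_image("wrist");save(im,"w1.png")
for q,z in dict(driver=0,index=.032,mark_tip=.032,syringe=.016).items():
    for r in pinpoint("wrist",q)[:2]: print(q,round(r["score"],2),np.array(r["point"]),at(im,r["point"],z))
rs=regions_of("wrist","syringe")
if rs:
    m=rs[0]["pixels"].astype(np.uint8);b=cv2.boxPoints(cv2.minAreaRect(cv2.findNonZero(m)));print(rs[0]["score"],b,[at(im,x,.027) for x in b])
E
```

```text
3.7333 [0.5151 0.1871 0.2311] [ 0.9959 -0.0901 -0.0005]
driver 0.57 [280.5 194.5] [0.5308 0.1379 0.    ]
index 0.7 [250.2 263.3] [0.4887 0.0675 0.032 ]
mark_tip 0.45 [233.9 191.2] [0.4801 0.1567 0.032 ]
syringe 0.76 [271.3 123.1] [0.5267 0.224  0.016 ]
0.63 [[258.5407  62.3552]
 [278.4955  61.405 ]
 [284.1132 179.3756]
 [264.1584 180.3258]] [array([0.519, 0.286, 0.027]), array([0.5388, 0.2851, 0.027 ]), array([0.5354, 0.1637, 0.027 ]), array([0.5137, 0.1646, 0.027 ])]
```

View pics/w1.png

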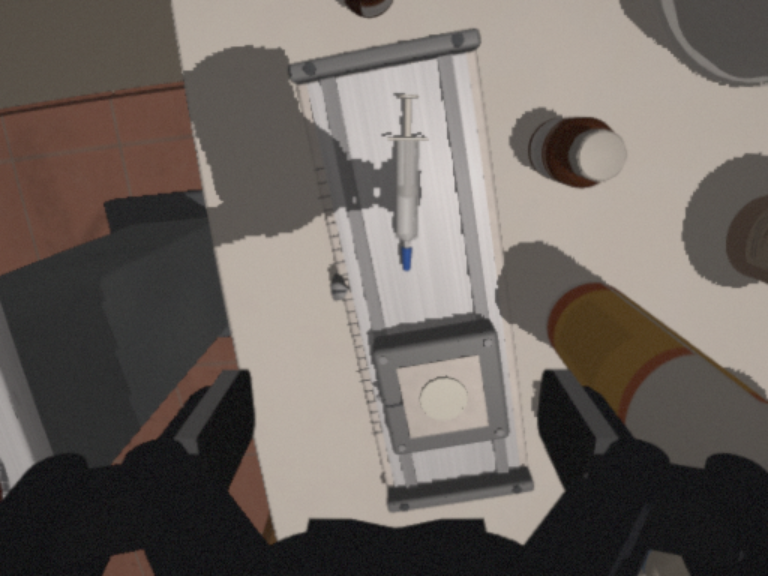

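```bash
cat >> h.py <<'E'
def crop(im,n,c,r,s=5,h=(60,50)):
    a=im["img"][max(0,r-h[1]):r+h[1],max(0,c-h[0]):c+h[0]]
    cv2.imwrite("pics/"+n,cv2.resize(cv2.cvtColor(a,cv2.COLOR_RGB2BGR),None,fx=s,fy=s,interpolation=cv2.INTER_CUBIC))
E
python3 - <<'E'
from h import *
np.set_printoptions(precision=4,suppress=True)
im=eyes.get_image("wrist");crop(im,"w1s.png",271,122,6,(50,62)); crop(im,"w1m.png",245,225,6,(50,62))
E
```

```text
(no output)
```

View pics/w1s.png

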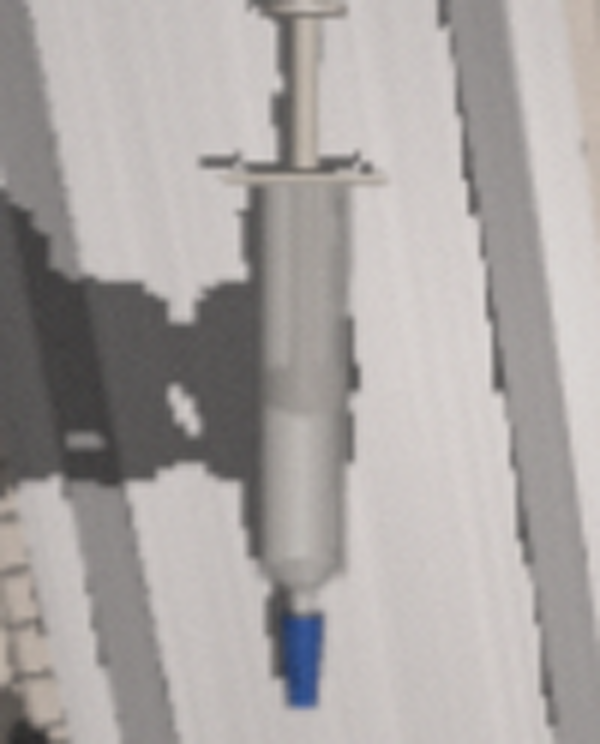

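View pics/w1m.png

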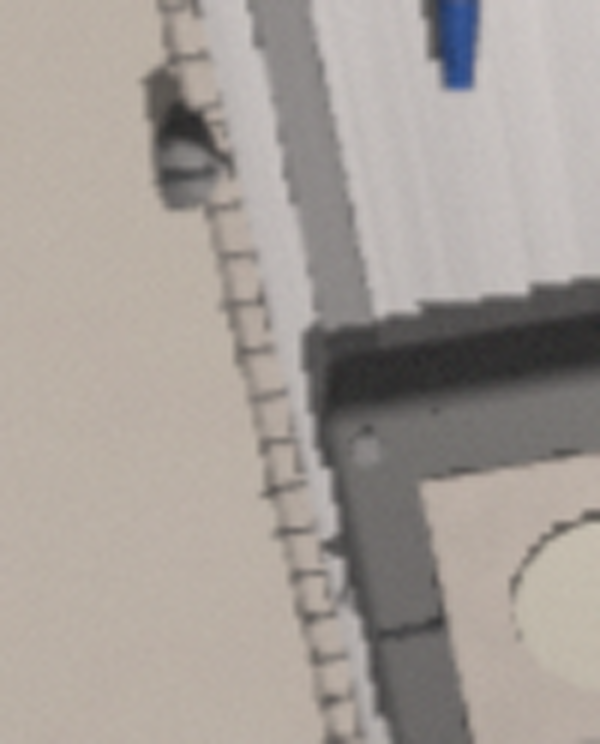

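```bash
python3 - <<'E'
from h import *
np.set_printoptions(precision=4,suppress=True)
im=eyes.get_image("wrist");f=lambda x,y,z,ox=221,oy=60:at(im,[ox+(x+.5)/6-.5,oy+(y+.5)/6-.5],z)
print(f(304,180,.027),f(302,580,.027),f(302,705,.027))
g=lambda x,y,z:f(x,y,z,195,163)
print("marktip",g(228,158,.032),"idx",g(330,548,.032),g(345,600,.032))
print(f(90,375,.019),f(500,375,.019))
E
```

```text
[0.5292 0.256  0.027 ] [0.5229 0.1877 0.027 ] [0.5208 0.1649 0.027 ]
marktip [0.4785 0.1569 0.032 ] idx [0.4884 0.0771 0.032 ] [0.4901 0.0656 0.032 ]
[0.4889 0.2263 0.019 ] [0.561  0.2196 0.019 ]
```

Request:
{"method": "play_rows", "body": {
  "moves": [
    {"x": 1.1,"y": 3.2,"z": -2,"turn": 0,"jaw": 3.4},
    {"x": 0,"y": 0,"z": -4,"turn": 0,"jaw": 3.4},
    {"x": 0,"y": 0,"z": -4,"turn": 0,"jaw": 3.4},
    {"x": 0,"y": 0,"z": -4,"turn": 0,"jaw": 3.4},
    {"x": 0,"y": 0,"z": -2,"turn": 0,"jaw": 3.4},
    {"x": 0,"y": 0,"z": 0,"turn": 0,"jaw": 3.4},
    {"x": 0,"y": 0,"z": 0,"turn": 0,"jaw": 3.4}
  ],
  "squeeze": 20
}}

```text
t: 4.72
tool_pos: [0.5248, 0.217, 0.0705]
tool_rot: [-1.166, 1.279, -1.277]
contact_force: [-0.1, 0.2, 0.6]
opening: 0.0344
```

```bash
python3 - <<'E'
from h import *
im=eyes.get_image("wrist");save(im,"w2.png")
E
```

```text
(no output)
```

View pics/w2.png

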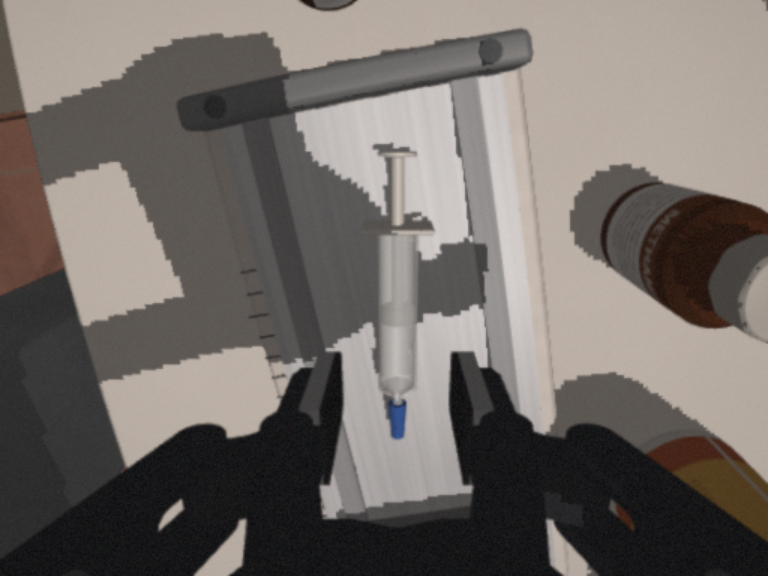

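Request:
{"method": "play_rows", "body": {
  "moves": [
    {"x": 0.1,"y": 0.2,"z": -2.5,"turn": 0,"jaw": 3.4},
    {"x": 0,"y": 0,"z": -1.6,"turn": 0,"jaw": 3.4},
    {"x": 0,"y": 0,"z": -1.0,"turn": 0,"jaw": 3.4},
    {"x": 0,"y": 0,"z": 0,"turn": 0,"jaw": 3.4},
    {"x": 0,"y": 0,"z": 0,"turn": 0,"jaw": 3.4}
  ]
}}

```text
t: 5.18
tool_pos: [0.5278, 0.2198, 0.0219]
tool_rot: [-1.162, 1.276, -1.278]
contact_force: [-0.5, -0.2, -0.2]
opening: 0.0338
```

Request:
{"method": "play_rows", "body": {
  "moves": [
    {"x": 0,"y": 0,"z": 0,"turn": 0,"jaw": 2},
    {"x": 0,"y": 0,"z": 0,"turn": 0,"jaw": 0.8},
    {"x": 0,"y": 0,"z": 0,"turn": 0,"jaw": 0.8},
    {"x": 0,"y": 0,"z": 0,"turn": 0,"jaw": 0.8},
    {"x": 0,"y": 0,"z": 0,"turn": 0,"jaw": 0.8},
    {"x": 0,"y": 0,"z": 0,"turn": 0,"jaw": 0.8}
  ]
}}

```text
t: 5.68
tool_pos: [0.5282, 0.22, 0.0224]
tool_rot: [-1.161, 1.275, -1.278]
contact_force: [-0.4, -0.3, 6.6]
opening: 0.0133
```

```bash
python3 - <<'E'
from h import *
im=eyes.get_image("wrist");save(im,"w3.png")
E
```

```text
(no output)
```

View pics/w3.png

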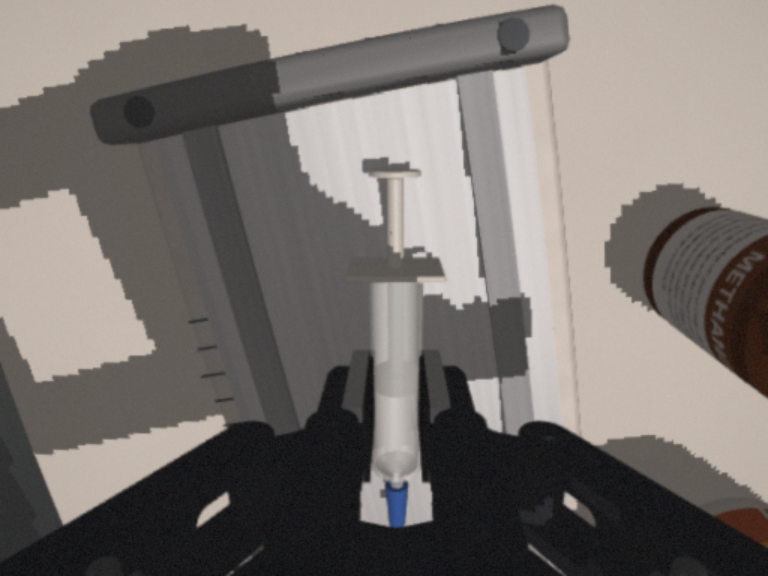

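Request:
{"method": "play_rows", "body": {
  "moves": [
    {"x": 0,"y": 0,"z": 0.5,"turn": 0,"jaw": 0.6},
    {"x": 0,"y": 0,"z": 1,"turn": 0,"jaw": 0.6},
    {"x": 0,"y": 0,"z": 2,"turn": 0,"jaw": 0.6},
    {"x": 0,"y": 0,"z": 2,"turn": 0,"jaw": 0.6},
    {"x": 0,"y": 0,"z": 2,"turn": 0,"jaw": 0.6},
    {"x": 0,"y": 0,"z": 2,"turn": 0,"jaw": 0.6},
    {"x": 0,"y": 0,"z": 2,"turn": 0,"jaw": 0.6}
  ],
  "squeeze": 25
}}

```text
t: 6.32
tool_pos: [0.5265, 0.2196, 0.1369]
tool_rot: [-1.164, 1.277, -1.277]
contact_force: [0.5, -0.1, -0.4]
opening: 0.0135
```

```bash
python3 - <<'E'
from h import *
im=eyes.get_image("wrist");save(im,"w4.png")
E
```

```text
(no output)
```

View pics/w4.png

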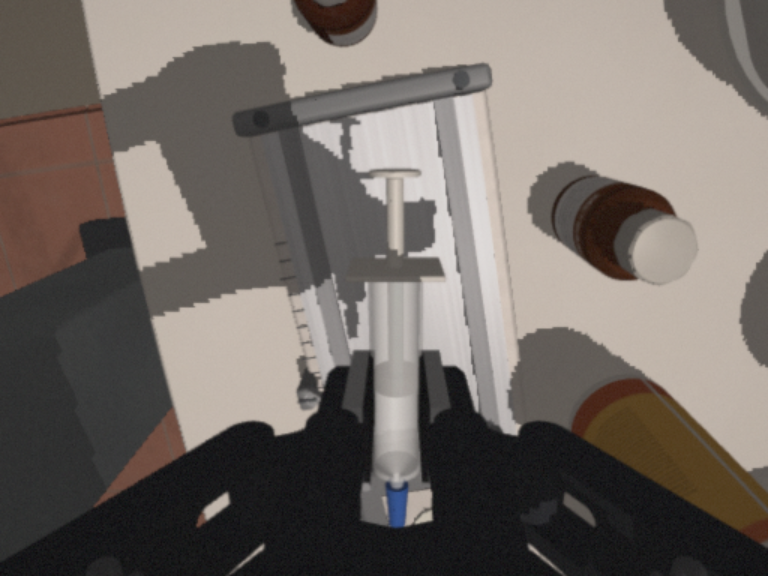

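Request:
{"method": "play_rows", "body": {
  "moves": [
    {"x": -0.5,"y": -1.5,"z": 1,"turn": 0.6,"jaw": 0.6},
    {"x": -0.5,"y": -3,"z": 1,"turn": 0.6,"jaw": 0.6},
    {"x": -0.5,"y": -3,"z": 1,"turn": 0.6,"jaw": 0.6},
    {"x": -0.5,"y": -3,"z": 0,"turn": 0.6,"jaw": 0.6},
    {"x": -0.5,"y": -3,"z": 0,"turn": 0.6,"jaw": 0.6},
    {"x": -0.5,"y": -3,"z": 0,"turn": 0.6,"jaw": 0.6},
    {"x": -0.5,"y": -3,"z": 0,"turn": 0.6,"jaw": 0.6},
    {"x": -0.5,"y": -3,"z": 0,"turn": 0.6,"jaw": 0.6}
  ]
}}

```text
t: 7.03
tool_pos: [0.486, -0.0066, 0.1655]
tool_rot: [-1.205, 1.215, -1.215]
contact_force: [0.7, -0.6, -1.1]
opening: 0.0133
```

Request:
{"method": "play_rows", "body": {
  "moves": [
    {"x": -0.5,"y": -3,"z": 0,"turn": 0.6,"jaw": 0.6},
    {"x": -0.5,"y": -3,"z": 0,"turn": 0.6,"jaw": 0.6},
    {"x": -0.5,"y": -3,"z": 0,"turn": 0.6,"jaw": 0.6},
    {"x": -0.5,"y": -3,"z": 0,"turn": 0.6,"jaw": 0.6},
    {"x": -0.5,"y": -3,"z": 0,"turn": 0.6,"jaw": 0.6},
    {"x": -0.5,"y": -3,"z": 0,"turn": 0.6,"jaw": 0.6},
    {"x": -0.5,"y": -2,"z": 0,"turn": 0.6,"jaw": 0.6},
    {"x": -0.5,"y": -1,"z": 0,"turn": 0.6,"jaw": 0.6}
  ]
}}

```text
t: 7.7
tool_pos: [0.4461, -0.2177, 0.1656]
tool_rot: [-1.243, 1.155, -1.156]
contact_force: [-0.2, 0.6, -0.5]
opening: 0.0133
```

Request:
{"method": "play_rows", "body": {
  "moves": [
    {"x": 0,"y": -1,"z": 0,"turn": 0,"jaw": 0.6},
    {"x": 0,"y": 0,"z": 0,"turn": 0,"jaw": 0.6}
  ]
}}

```text
t: 7.87
tool_pos: [0.4465, -0.2268, 0.1655]
tool_rot: [-1.243, 1.155, -1.156]
contact_force: [0.6, 0.0, 0.3]
opening: 0.0134
```

```bash
python3 - <<'E'
from h import *
np.set_printoptions(precision=4,suppress=True)
for c in("wrist","scene"):
    im=eyes.get_image(c);save(im,c[0]+"5.png")
    for r in pinpoint(c,"tray")[:1]: print(r["score"],at(im,r["point"],0))
    m=regions_of(c,"tray")[0]["pixels"].astype(np.uint8)
    b=cv2.boxPoints(cv2.minAreaRect(cv2.findNonZero(m)));print(c,[at(im,x,.022)[:2] for x in b])
E
```

```text
0.56 [ 0.4438 -0.2652  0.    ]
wrist [array([ 0.381 , -0.1803]), array([ 0.4899, -0.167 ]), array([ 0.5169, -0.3202]), array([ 0.3901, -0.3369])]
scene [array([ 0.3775, -0.1811]), array([ 0.5079, -0.1655]), array([ 0.5038, -0.3518]), array([ 0.3953, -0.353 ])]
```

View pics/w5.png

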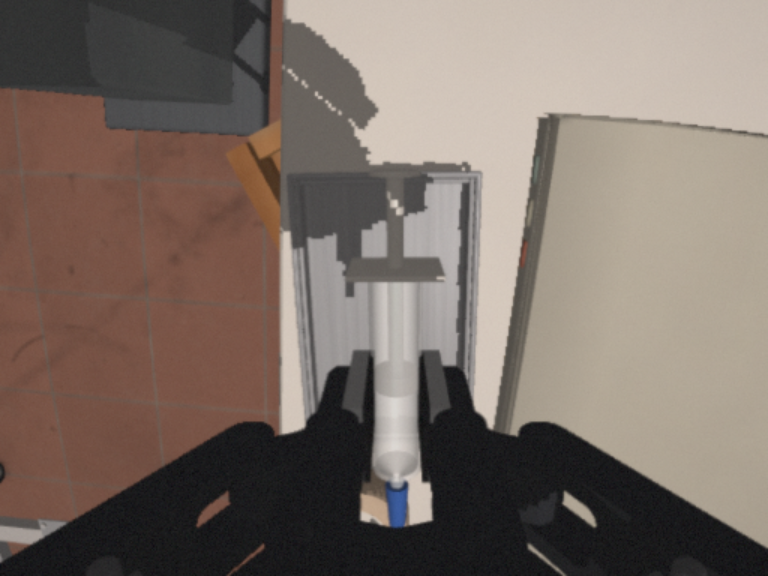

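View pics/s5.png

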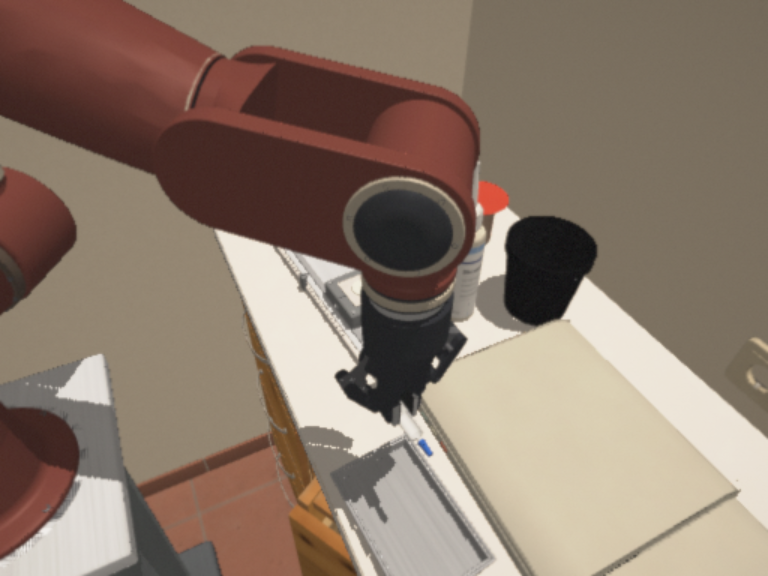

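```bash
python3 - <<'E'
from h import *
np.set_printoptions(precision=4,suppress=True)
im=eyes.get_image("wrist")
for p in((541,118),(555,115),(497,430)):
  for z in(0,.03,.06): print(p,z,at(im,[p[0]/1.5,p[1]/1.5],z)[:2])
# tray rim corners
for p in((285,172),(482,172)): print(at(im,[p[0]/1.5,p[1]/1.5],.022))
E
```

```text
(541, 118) 0 [ 0.5273 -0.1353]
(541, 118) 0.03 [ 0.5189 -0.1368]
(541, 118) 0.06 [ 0.5105 -0.1382]
(555, 115) 0 [ 0.5355 -0.1328]
(555, 115) 0.03 [ 0.5263 -0.1345]
(555, 115) 0.06 [ 0.5171 -0.1362]
(497, 430) 0 [ 0.5301 -0.3496]
(497, 430) 0.03 [ 0.5214 -0.3302]
(497, 430) 0.06 [ 0.5128 -0.3107]
[ 0.3806 -0.177   0.022 ]
[ 0.4919 -0.1686  0.022 ]
```

Request:
{"method": "play_rows", "body": {
  "moves": [
    {"x": -0.3,"y": -2.3,"z": 0,"turn": 0,"jaw": 0.6},
    {"x": 0,"y": -2.3,"z": -2,"turn": 0,"jaw": 0.6},
    {"x": 0,"y": 0,"z": -3,"turn": 0,"jaw": 0.6},
    {"x": 0,"y": 0,"z": -3,"turn": 0,"jaw": 0.6},
    {"x": 0,"y": 0,"z": -3,"turn": 0,"jaw": 0.6},
    {"x": 0,"y": 0,"z": -2,"turn": 0,"jaw": 0.6},
    {"x": 0,"y": 0,"z": 0,"turn": 0,"jaw": 0.6},
    {"x": 0,"y": 0,"z": 0,"turn": 0,"jaw": 0.6}
  ]
}}

```text
t: 8.88
tool_pos: [0.443, -0.2704, 0.0343]
tool_rot: [-1.244, 1.156, -1.151]
contact_force: [0.4, 0.8, 0.5]
opening: 0.0131
```

Request:
{"method": "play_rows", "body": {
  "moves": [
    {"x": 0,"y": 0,"z": -1,"turn": 0,"jaw": 0.6},
    {"x": 0,"y": 0,"z": -0.7,"turn": 0,"jaw": 0.6},
    {"x": 0,"y": 0,"z": -0.4,"turn": 0,"jaw": 0.6},
    {"x": 0,"y": 0,"z": -0.2,"turn": 0,"jaw": 0.6},
    {"x": 0,"y": 0,"z": 0,"turn": 0,"jaw": 0.6},
    {"x": 0,"y": 0,"z": 0,"turn": 0,"jaw": 0.6}
  ]
}}

```text
t: 9.38
tool_pos: [0.4438, -0.2715, 0.0126]
tool_rot: [-1.244, 1.153, -1.154]
contact_force: [0.5, 0.4, -0.6]
opening: 0.0132
```

Request:
{"method": "play_rows", "body": {
  "moves": [
    {"x": 0,"y": 0,"z": -0.1,"turn": 0,"jaw": 0.6},
    {"x": 0,"y": 0,"z": -0.1,"turn": 0,"jaw": 0.6},
    {"x": 0,"y": 0,"z": 0,"turn": 0,"jaw": 0.6}
  ]
}}

```text
t: 9.63
tool_pos: [0.4437, -0.2715, 0.0104]
tool_rot: [-1.244, 1.154, -1.154]
contact_force: [-0.8, 0.4, -0.3]
opening: 0.0133
```

Request:
{"method": "play_rows", "body": {
  "moves": [
    {"x": 0,"y": 0,"z": 0,"turn": 0,"jaw": 1.6},
    {"x": 0,"y": 0,"z": 0,"turn": 0,"jaw": 2},
    {"x": 0,"y": 0,"z": 0,"turn": 0,"jaw": 2.5},
    {"x": 0,"y": 0,"z": 0,"turn": 0,"jaw": 3},
    {"x": 0,"y": 0,"z": 0,"turn": 0,"jaw": 3},
    {"x": 0,"y": 0,"z": 0.5,"turn": 0,"jaw": 3},
    {"x": 0,"y": 0,"z": 1.5,"turn": 0,"jaw": 3},
    {"x": 0,"y": 0,"z": 3,"turn": 0,"jaw": 3}
  ]
}}

```text
t: 10.3
tool_pos: [0.4411, -0.2694, 0.0574]
tool_rot: [-1.244, 1.161, -1.147]
contact_force: [0.1, 0.3, -1.1]
opening: 0.0302
```

Request:
{"method": "play_rows", "body": {
  "moves": [
    {"x": 0,"y": 0,"z": 3,"turn": 0,"jaw": 3},
    {"x": 0,"y": 0,"z": 3,"turn": 0,"jaw": 3},
    {"x": 0,"y": 0,"z": 2,"turn": 0,"jaw": 3}
  ]
}}

```text
t: 10.55
tool_pos: [0.4446, -0.2722, 0.1441]
tool_rot: [-1.244, 1.15, -1.157]
contact_force: [0.1, -0.2, 0.9]
opening: 0.03
```

```bash
python3 - <<'E'
from h import *
im=eyes.get_image("wrist");save(im,"w6.png")
E
```

```text
(no output)
```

View pics/w6.png

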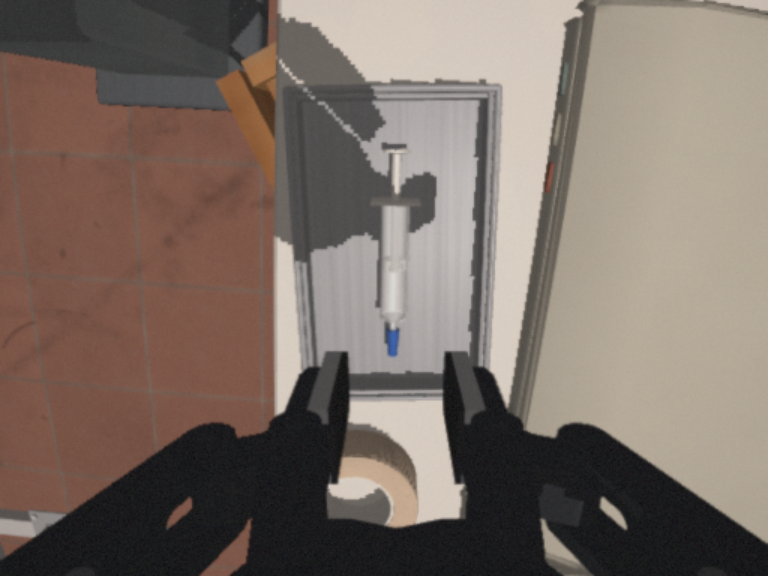

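Request:
{"method": "play_rows", "body": {
  "moves": [
    {"x": 0,"y": 2,"z": 1,"turn": 0,"jaw": 0},
    {"x": 0.5,"y": 3.5,"z": 1,"turn": 0,"jaw": 0},
    {"x": 1,"y": 3.5,"z": 0,"turn": 0,"jaw": 0},
    {"x": 1.2,"y": 3.5,"z": 0,"turn": 0.2,"jaw": 0},
    {"x": 1.2,"y": 3.5,"z": 0,"turn": 0.2,"jaw": 0},
    {"x": 1.2,"y": 3.5,"z": 0,"turn": 0.2,"jaw": 0},
    {"x": 1.2,"y": 3,"z": 0,"turn": 0,"jaw": 0},
    {"x": 1,"y": 2.5,"z": 0,"turn": 0,"jaw": 0}
  ]
}}

```text
t: 11.27
tool_pos: [0.517, -0.0191, 0.1606]
tool_rot: [-1.248, 1.145, -1.145]
contact_force: [-0.3, -0.2, -0.4]
opening: 0.0003
```

Request:
{"method": "play_rows", "body": {
  "moves": [
    {"x": 0.5,"y": 1,"z": 0,"turn": 0,"jaw": 0},
    {"x": 0,"y": 0,"z": 0,"turn": 0,"jaw": 0},
    {"x": 0,"y": 0,"z": 0,"turn": 0,"jaw": 0}
  ]
}}

```text
t: 11.52
tool_pos: [0.5216, -0.0116, 0.1602]
tool_rot: [-1.25, 1.145, -1.145]
contact_force: [-0.8, -0.1, 0.5]
opening: 0.0003
```

```bash
python3 - <<'E'
from h import *
from scipy.spatial.transform import Rotation as R
np.set_printoptions(precision=4,suppress=True)
o=ctrl.get_obs();print(o["t"],o["tool_pos"],R.from_rotvec(o["tool_rot"]).as_matrix()[:,2])
im=eyes.get_image("wrist");save(im,"w7.png")
for q,z in dict(driver=0,index=.032,mark_tip=.032).items():
    for r in pinpoint("wrist",q)[:2]: print(q,round(r["score"],2),np.array(r["point"]),at(im,r["point"],z))
im=eyes.get_image("scene");save(im,"s7.png")
E
```

```text
11.5167 [ 0.5216 -0.0116  0.1602] [ 0.9963  0.0864 -0.0005]
index 0.94 [230.6  81.8] [0.489  0.0647 0.032 ]
index 0.28 [435.  59.] [0.6477 0.098  0.032 ]
```

View pics/w7.png

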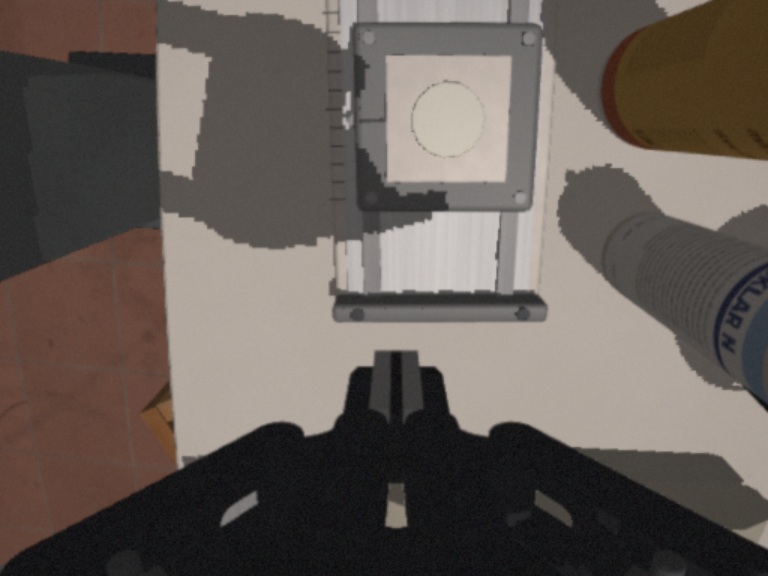

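View pics/s7.png

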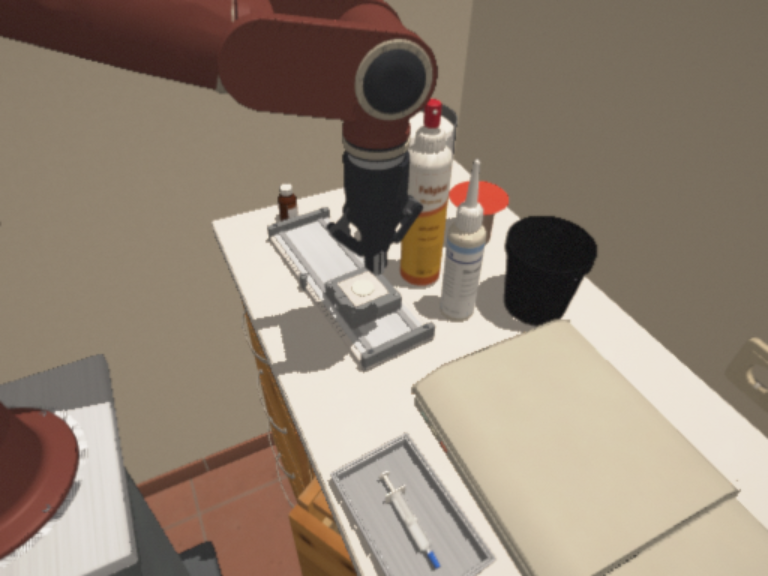

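```bash
python3 - <<'E'
from h import *
np.set_printoptions(precision=4,suppress=True)
im=eyes.get_image("wrist")
for n,p,z in(("rearL",(358,209),.048),("rearR",(530,211),.048),("frontL",(357,22),.048),("frontR",(541,24),.048),("endL",(335,296),.034),("endR",(546,297),.034),("outL",(335,320),.034)): print(n,at(im,[p[0]/1.5,p[1]/1.5],z))
E
```

```text
rearL [0.4994 0.0216 0.048 ]
rearR [0.5879 0.0283 0.048 ]
frontL [0.493  0.1103 0.048 ]
frontR [0.5799 0.1176 0.048 ]
endL [ 0.4885 -0.0313  0.034 ]
endR [ 0.6092 -0.0218  0.034 ]
outL [ 0.4892 -0.046   0.034 ]
```

Request:
{"method": "play_rows", "body": {
  "moves": [
    {"x": 0.1,"y": 0.9,"z": -2,"turn": 0,"jaw": 0},
    {"x": 0,"y": 0,"z": -3,"turn": 0,"jaw": 0},
    {"x": 0,"y": 0,"z": -3,"turn": 0,"jaw": 0},
    {"x": 0,"y": 0,"z": -2,"turn": 0,"jaw": 0},
    {"x": 0,"y": 0,"z": 0,"turn": 0,"jaw": 0},
    {"x": 0,"y": 0,"z": 0,"turn": 0,"jaw": 0}
  ]
}}

```text
t: 12.32
tool_pos: [0.5216, -0.0028, 0.0594]
tool_rot: [-1.25, 1.149, -1.145]
contact_force: [0.3, 0.5, -0.6]
opening: 0.0002
```

```bash
python3 - <<'E'
from h import *
im=eyes.get_image("wrist");save(im,"w8.png")
E
```

```text
(no output)
```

View pics/w8.png

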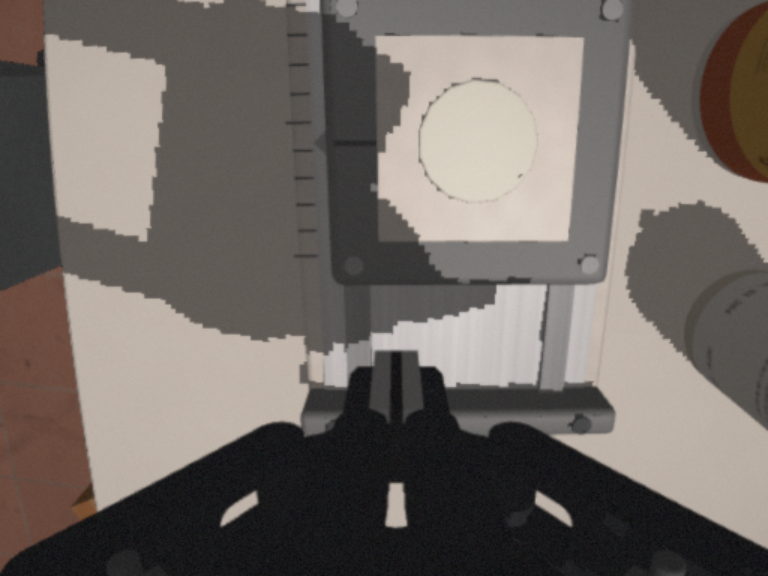

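Request:
{"method": "play_rows", "body": {
  "moves": [
    {"x": 0,"y": 0,"z": -1.5,"turn": 0,"jaw": 0},
    {"x": 0,"y": 0,"z": -1.3,"turn": 0,"jaw": 0},
    {"x": 0,"y": 0,"z": -0.5,"turn": 0,"jaw": 0},
    {"x": 0,"y": 0,"z": 0,"turn": 0,"jaw": 0},
    {"x": 0,"y": 0,"z": 0,"turn": 0,"jaw": 0}
  ]
}}

```text
t: 12.78
tool_pos: [0.5237, -0.0026, 0.0288]
tool_rot: [-1.247, 1.144, -1.147]
contact_force: [0.0, 0.1, -0.1]
opening: -0.0002
```

Request:
{"method": "play_rows", "body": {
  "moves": [
    {"x": -0.1,"y": 0.7,"z": 0,"turn": 0,"jaw": 0},
    {"x": 0,"y": 0.5,"z": 0,"turn": 0,"jaw": 0},
    {"x": -0.1,"y": 0.5,"z": 0,"turn": 0,"jaw": 0},
    {"x": 0,"y": 0.5,"z": 0,"turn": 0,"jaw": 0}
  ]
}}

```text
t: 13.12
tool_pos: [0.5216, 0.0188, 0.0285]
tool_rot: [-1.25, 1.142, -1.149]
contact_force: [-0.2, -7.2, 2.7]
opening: 0.0001
```

Request:
{"method": "play_rows", "body": {
  "moves": [
    {"x": 0,"y": 0.5,"z": 0,"turn": 0,"jaw": 0},
    {"x": -0.1,"y": 0.5,"z": 0,"turn": 0,"jaw": 0},
    {"x": 0,"y": 0.5,"z": 0,"turn": 0,"jaw": 0},
    {"x": -0.1,"y": 0.5,"z": 0,"turn": 0,"jaw": 0},
    {"x": 0,"y": 0.5,"z": 0,"turn": 0,"jaw": 0},
    {"x": 0,"y": 0.5,"z": 0,"turn": 0,"jaw": 0},
    {"x": -0.1,"y": 0.3,"z": 0,"turn": 0,"jaw": 0},
    {"x": 0,"y": 0,"z": 0,"turn": 0,"jaw": 0}
  ]
}}

```text
t: 13.78
tool_pos: [0.5186, 0.0524, 0.0284]
tool_rot: [-1.249, 1.142, -1.148]
contact_force: [1.0, -4.5, 1.8]
opening: 0.0
```

```bash
python3 - <<'E'
from h import *
np.set_printoptions(precision=4,suppress=True)
for c in("wrist","scene"):
    im=eyes.get_image(c);save(im,c[0]+"9.png")
    for q,z in dict(index=.032,mark_tip=.032).items():
        for r in pinpoint(c,q)[:2]: print(c,q,round(r["score"],2),np.array(r["point"]),at(im,r["point"],z))
E
```

```text
wrist index 0.63 [191.5 132. ] [0.4839 0.1062 0.032 ]
wrist mark_tip 0.62 [184.7   2.4] [0.4795 0.1559 0.032 ]
scene index 0.54 [215.4 195.1] [0.4856 0.1023 0.032 ]
scene mark_tip 0.42 [205.3 180.6] [0.482  0.1615 0.032 ]
scene mark_tip 0.2 [281.  183.6] [0.6483 0.0705 0.032 ]
```

View pics/w9.png

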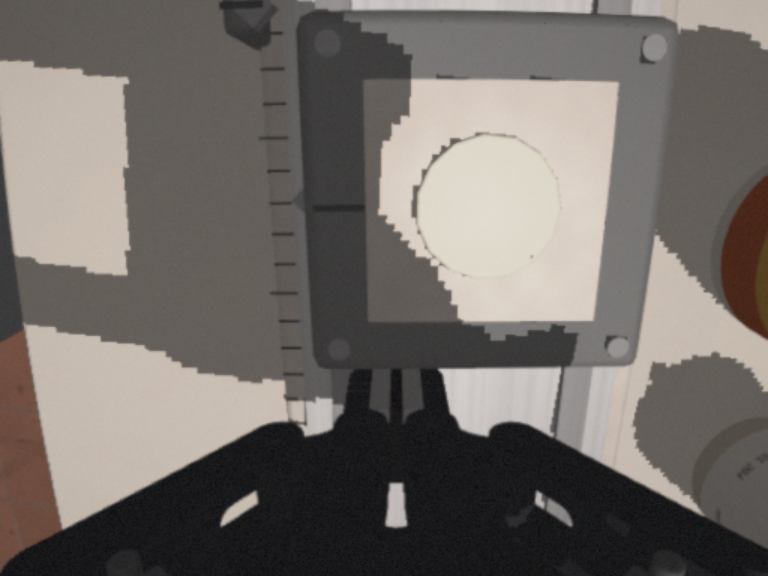

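View pics/s9.png

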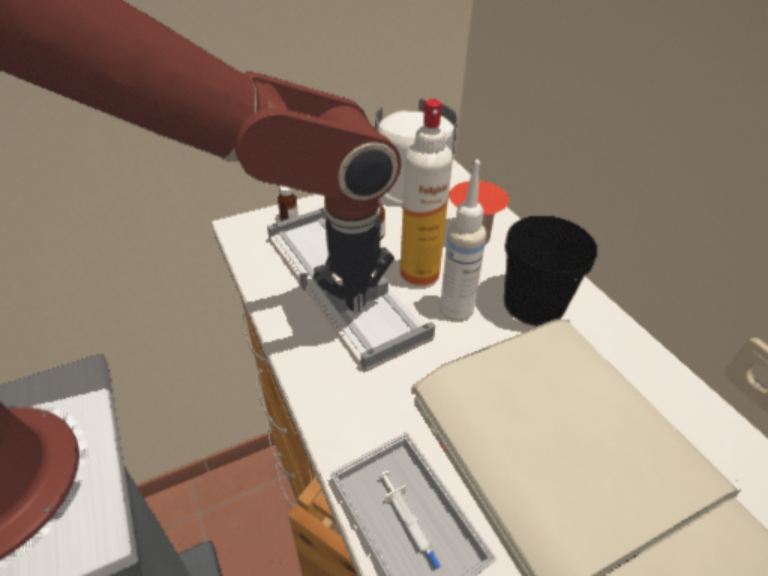

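Request:
{"method": "play_rows", "body": {
  "moves": [
    {"x": 0,"y": 0.5,"z": 0,"turn": 0,"jaw": 0},
    {"x": -0.1,"y": 0.5,"z": 0,"turn": 0,"jaw": 0},
    {"x": 0,"y": 0.5,"z": 0,"turn": 0,"jaw": 0},
    {"x": -0.1,"y": 0.5,"z": 0,"turn": 0,"jaw": 0},
    {"x": 0,"y": 0.5,"z": 0,"turn": 0,"jaw": 0},
    {"x": 0,"y": 0.5,"z": 0,"turn": 0,"jaw": 0},
    {"x": -0.1,"y": 0.4,"z": 0,"turn": 0,"jaw": 0},
    {"x": 0,"y": 0,"z": 0,"turn": 0,"jaw": 0}
  ]
}}

```text
t: 14.75
tool_pos: [0.5153, 0.0868, 0.0277]
tool_rot: [-1.248, 1.144, -1.147]
contact_force: [1.2, -4.0, 2.5]
opening: -0.0001
```

```bash
python3 - <<'E'
from h import *
np.set_printoptions(precision=4,suppress=True)
for c in("wrist",):
    im=eyes.get_image(c);save(im,c[0]+"10.png");crop(im,"w10c.png",195,110,5,(75,60))
    for q,z in dict(index=.032,mark_tip=.032).items():
        for r in pinpoint(c,q)[:2]: print(c,q,round(r["score"],2),np.array(r["point"]),at(im,r["point"],z))
E
```

```text
wrist index 0.77 [193.7 130.6] [0.4816 0.1414 0.032 ]
wrist index 0.54 [187.5  93. ] [0.4786 0.1564 0.032 ]
wrist mark_tip 0.62 [186.8  97.9] [0.4784 0.1544 0.032 ]
```

View pics/w10.png

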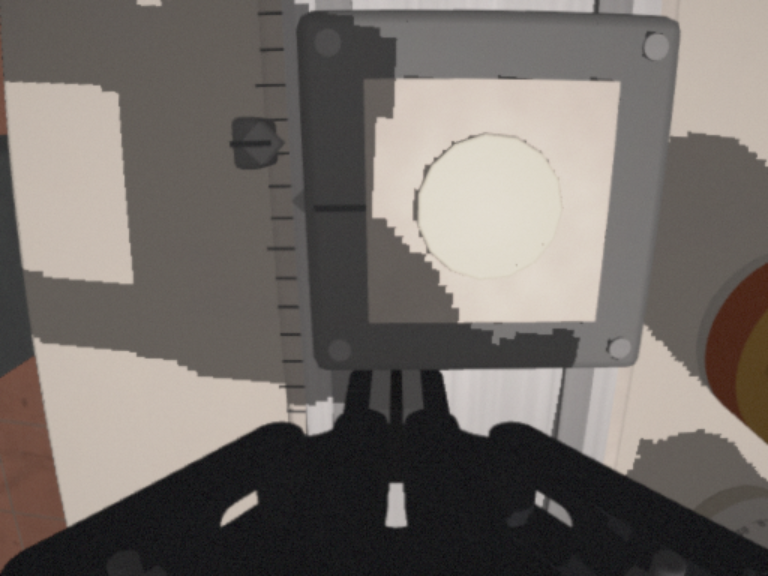

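View pics/w10c.png

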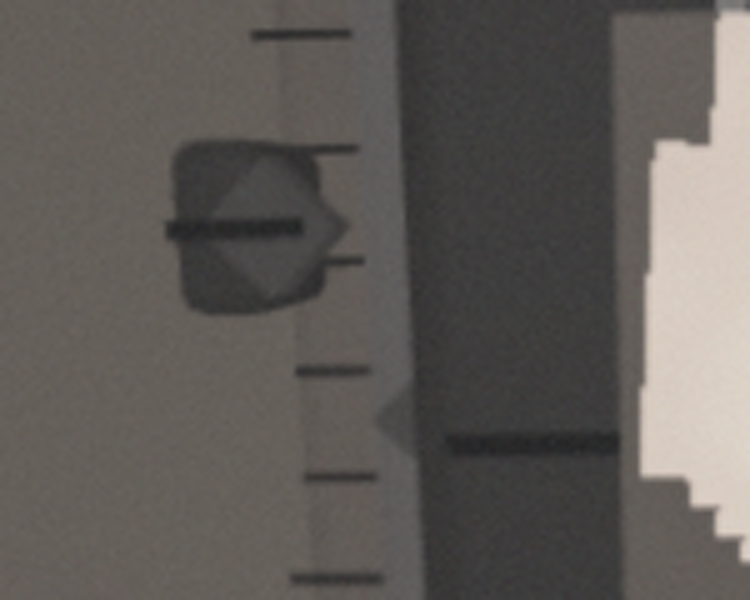

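```bash
cat >> h.py <<'E'
def gap(im,mk,ix,c,r,s,h):
    q=[at(im,[c-h[0]+(p[0]+.5)/s-.5,r-h[1]+(p[1]+.5)/s-.5],.032) for p in(mk,ix)]
    d=q[0]-q[1]; y=np.array([-np.sin(.087),np.cos(.087),0]);x=np.array([np.cos(.087),np.sin(.087),0])
    print(q,"gap along y mm",d@y*1e3,"x",d@x*1e3)
E
python3 - <<'E'
from h import *
im=eyes.get_image("wrist")
gap(im,(348,226),(375,418),195,110,5,(75,60))
E
```

```text
[array([0.4790002, 0.1556955, 0.032    ]), array([0.48168631, 0.14034044, 0.032     ])] gap along y mm 15.530381008397764 x -1.341740144956247
```

Request:
{"method": "play_rows", "body": {
  "moves": [
    {"x": -0.1,"y": 0.4,"z": 0,"turn": 0,"jaw": 0},
    {"x": 0,"y": 0.4,"z": 0,"turn": 0,"jaw": 0},
    {"x": 0,"y": 0.3,"z": 0,"turn": 0,"jaw": 0},
    {"x": 0,"y": 0,"z": 0,"turn": 0,"jaw": 0},
    {"x": 0,"y": 0,"z": 0,"turn": 0,"jaw": 0}
  ]
}}

```text
t: 15.37
tool_pos: [0.5136, 0.0974, 0.0272]
tool_rot: [-1.249, 1.146, -1.146]
contact_force: [1.4, -4.0, 2.2]
opening: 0.0001
```

```bash
python3 - <<'E'
from h import *
im=eyes.get_image("wrist");crop(im,"w11c.png",195,120,6,(60,50))
E
```

```text
(no output)
```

View pics/w11c.png

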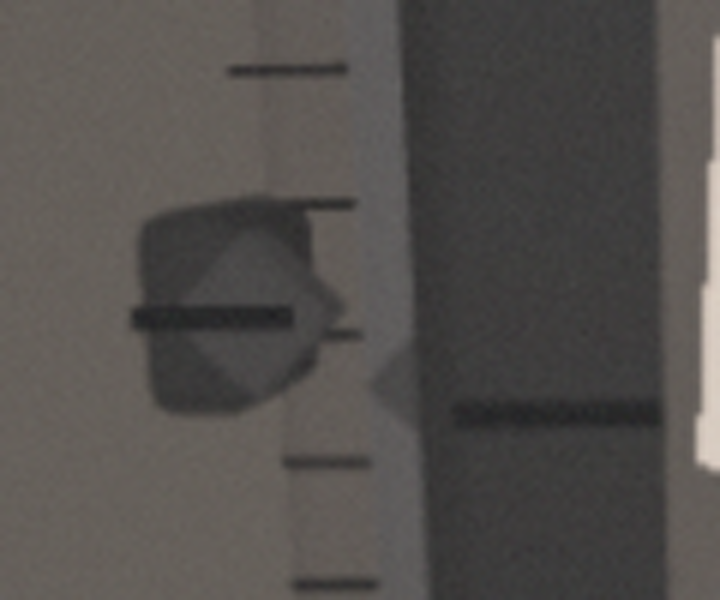

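```bash
python3 - <<'E'
from h import *
im=eyes.get_image("wrist")
gap(im,(345,309),(372,384),195,120,6,(60,50))
E
```

```text
[array([0.47931113, 0.15595613, 0.032     ]), array([0.48133259, 0.15096086, 0.032     ])] gap along y mm 5.152023125837565 x -1.5797731148326508
```

Moved 10.4 mm as expected; 5.2 mm remain.

Request:
{"method": "play_rows", "body": {
  "moves": [
    {"x": 0,"y": 0.2,"z": 0,"turn": 0,"jaw": 0},
    {"x": 0,"y": 0.2,"z": 0,"turn": 0,"jaw": 0},
    {"x": 0,"y": 0.05,"z": 0,"turn": 0,"jaw": 0},
    {"x": 0,"y": 0,"z": 0,"turn": 0,"jaw": 0},
    {"x": 0,"y": 0,"z": 0,"turn": 0,"jaw": 0}
  ]
}}

```text
t: 15.88
tool_pos: [0.5132, 0.1017, 0.0272]
tool_rot: [-1.25, 1.147, -1.146]
contact_force: [-0.1, -5.5, 2.5]
opening: 0.0001
```

```bash
python3 - <<'E'
from h import *
im=eyes.get_image("wrist");crop(im,"w12c.png",195,130,6,(60,50))
E
```

```text
(no output)
```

View pics/w12c.png

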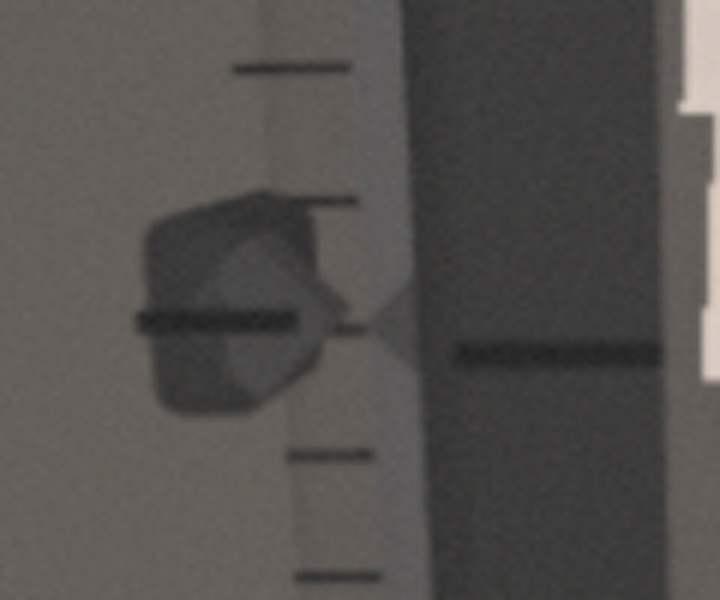

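Request:
{"method": "play_rows", "body": {
  "moves": [
    {"x": 0,"y": 0.05,"z": 0,"turn": 0,"jaw": 0},
    {"x": 0,"y": 0,"z": 0,"turn": 0,"jaw": 0},
    {"x": 0,"y": -0.5,"z": 0,"turn": 0,"jaw": 0},
    {"x": 0.1,"y": -1,"z": 0,"turn": 0,"jaw": 0},
    {"x": 0,"y": -1,"z": 0,"turn": 0,"jaw": 0},
    {"x": 0,"y": 0,"z": 2,"turn": 0,"jaw": 0},
    {"x": 0,"y": 0,"z": 2.5,"turn": 0,"jaw": 0},
    {"x": 0,"y": 0,"z": 0,"turn": 0,"jaw": 0}
  ]
}}

```text
t: 16.6
tool_pos: [0.5175, 0.077, 0.0766]
tool_rot: [-1.243, 1.142, -1.15]
contact_force: [0.9, -0.6, 1.2]
opening: -0.0001
```

```bash
python3 - <<'E'
from h import *
im=eyes.get_image("wrist");save(im,"w13.png");
for r in pinpoint("wrist","mark_tip")+pinpoint("wrist","index"): print(r, at(im,r["point"],.032))
p=[int(v) for v in pinpoint("wrist","index")[0]["point"]];print(p);crop(im,"w13c.png",*p,6,(50,50))
E
```

```text
{'point': [202.5, 75.8], 'score': 0.7} [0.47829905 0.1547294  0.032     ]
{'point': [206.4, 72.4], 'score': 0.81} [0.4803275  0.15665348 0.032     ]
[206, 72]
```

View pics/w13c.png

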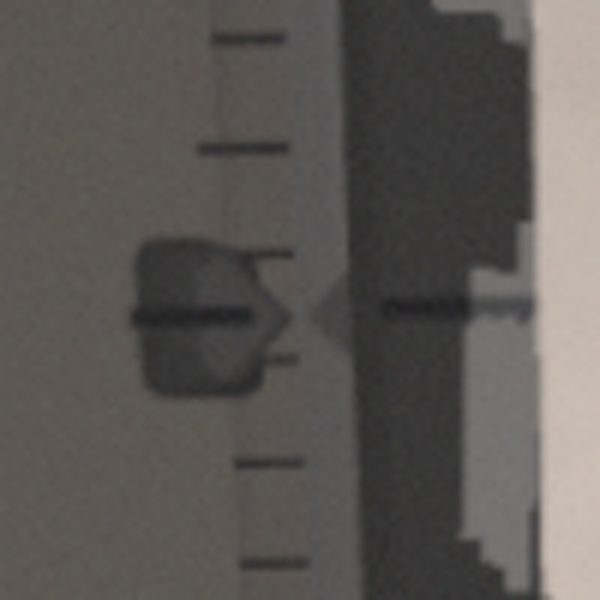

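View pics/w13.png

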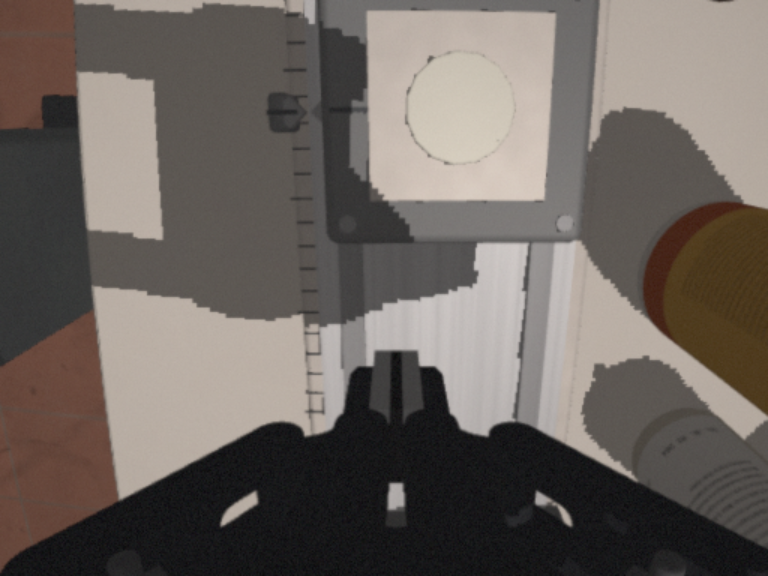

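Request:
{"method": "play_rows", "body": {
  "moves": [
    {"x": -0.5,"y": -1,"z": 3,"turn": 0,"jaw": 0},
    {"x": -0.5,"y": -1,"z": 3,"turn": 0,"jaw": 0},
    {"x": -0.5,"y": -1,"z": 3,"turn": 0,"jaw": 0},
    {"x": 0,"y": 0,"z": 2,"turn": 0,"jaw": 0},
    {"x": 0,"y": 0,"z": 0,"turn": 0,"jaw": 0},
    {"x": 0,"y": 0,"z": 0,"turn": 0,"jaw": 0}
  ]
}}

```text
t: 17.3
tool_pos: [0.4998, 0.0475, 0.1824]
tool_rot: [-1.248, 1.146, -1.146]
contact_force: [-0.2, -0.0, -0.9]
opening: -0.0
```

```bash
python3 - <<'E'
from h import *
im=eyes.get_image("scene");save(im,"s14.png")
for q in("index","mark_tip"): print(q,[at(im,r["point"],.032) for r in pinpoint("scene",q)[:1]])
im=eyes.get_image("top");save(im,"t14.png")
im=eyes.get_image("wrist")
r=pinpoint("wrist","index")
if r: crop(im,"w14c.png",*[int(v) for v in r[0]["point"]],6,(50,50))
E
```

```text
index [array([0.48104093, 0.1448305 , 0.032     ])]
mark_tip [array([0.47745478, 0.15424285, 0.032     ])]
```

View pics/s14.png

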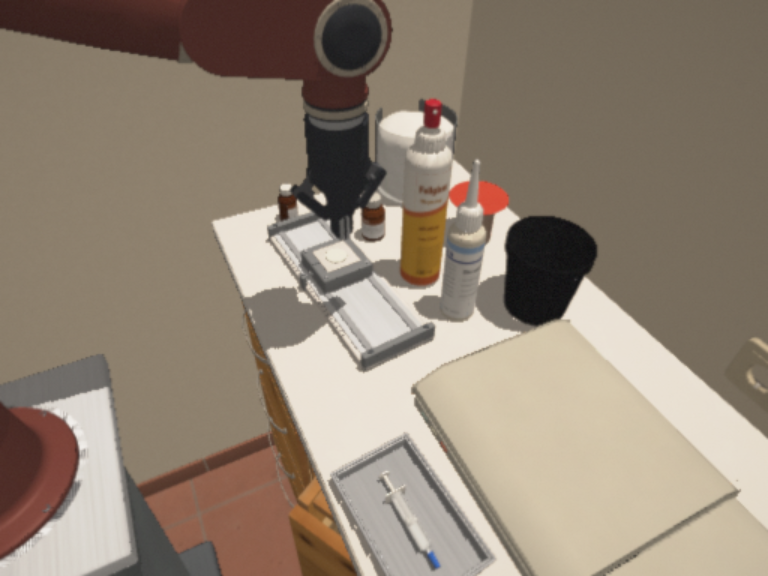

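```bash
python3 -c "
from station import *
print(ctrl.get_obs()['contact_force']);print(finish_job())"
```

```text
[-0.3011675  -0.21396187  0.11881355]
the job is handed in; nothing more can be done
None
```

The job is done and handed in, at about 17.5 s of the 64 s allowed. I lifted the syringe off the bed and laid it flat in the steel tray. I then pushed the carriage from behind in short steps, up to 5 mm per row, until its pointer stood opposite the clip tip.

**Last checks:**
- **Pointer and mark:** In the last close wrist picture, with the fingers off the carriage, the two tips stand level to within about 0.5 mm by eye. The trained network on the same picture put the pointer about 2 mm past the clip tip. Both are inside 3 mm.
- **Scene-camera disagreement:** The network on the scene camera reported the pointer about 9 mm short. I set this aside because its first scene reading of the pointer was also about 15 mm short of the wrist measurement. After backing off higher, the wrist camera no longer found the pointer, so I got no second close view.
- **Syringe and bottles:** The final scene picture shows the syringe flat in the tray and all four bottles where they stood.
- **Forces:** The highest contact force in any readout was about 7 N, and the arm was touching nothing at hand-in.

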